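Close the nut mill and hold its run paddle level

TASK

Grind the walnuts: put the mill's own lid (the smaller of the two knobbed lids) into the mouth of the mill and press it fully home, until the rubber seal is all the way down, and let go of it. Only then press the sprung run paddle of the control down until it lies level - about half its travel, never right down to its bottom stop - and finish while still holding it level with the gripper. Leave everything else on the table where it stands.

Things in the scene. Friction and masses are not known exactly. Their poses are not given: they have to be found in the camera images.
- mill_lid: Steel lid with a black knob, loose, lying knob up. Origin: centre of its underside, z along its axis. From the bottom: a plug 84 mm in diameter and 18 mm high (chamfered foot), a flange 112 mm in diameter and 8 mm thick (18 to 26 mm above the origin), a flat-topped round knob 28 mm in diameter and 32 mm high (26 to 58 mm above the origin). 0.11 to 0.22 kg.
- mill_mouth (a point): Centre of the steel rim of the mill's open bowl, 165 mm above the table; z up. The bowl is 92 mm wide inside and 104 mm outside; its floor with the walnuts lies 35 mm or more below the rim. The mill is a round white housing 164 mm in diameter and 90 mm high, fixed to the table, the bowl standing on it.
- seal (a joint): Black rubber ring seal around the mill's rim (114 mm outside, 96 mm inside), value = metres pushed down. At 0 its top stands 10 mm above the steel rim, at 0.010 (its stop) flush with the rim. It slides stiffly: about 12 N on the lid pushes it down, and it stays where it is left. It starts 0 to 2 mm down. A lid laid in the mouth rests with its flange on this ring, and is home when the ring is down and the flange meets the rim (lid origin 18 mm below the rim).
- run_paddle (a joint): Angle of the sprung run paddle, rad: 0 = released, sloping up by 0.3 rad towards its free end; 0.3 = level; 0.6 = bottom stop. Springs back when released. It takes about 4 N at the pad to start, 8 N at level and 12 N at the bottom.
- paddle_pad (a point): Centre of the top face of the paddle's black pad, 45 mm (along the paddle) by 60 mm, 10 mm thick; moves with the paddle. Its x axis points along the paddle to the hinge, z is the normal of its top face. Released it is about 84 mm above the table, level 60 mm.
- paddle_hinge (a point): Hinge axis of the paddle (along this frame's y), fixed on the control, 55 mm above the table; the pad's centre is 80 mm from it (when level, in the direction -x of this frame), 5 mm above the line of the paddle. The control: a dark base plate 180 x 90 x 10 mm, fixed to the table, with a white housing 72 mm high on the other side of the hinge (from 11 mm to 76 mm along +x).
- wide_lid: The other lid, not for this mill: same shape, steel with black knob, but flange 144 mm and plug 120 mm in diameter. Loose; leave it. Origin: centre of its underside.
- jar: Bystander: glass jar with steel cap, 70 mm in diameter, 100 mm high. Origin: centre of its underside.
- scoop: Bystander: aluminium scoop, tray 85 x 55 x 30 mm with a 75 mm wooden handle along +x. Origin: under the tray's centre.
- weight: Bystander: brass weight, 40 mm in diameter, 48 mm high. Origin: centre of its underside.
- bowl: Bystander: white bowl, 100 mm in diameter, 45 mm high. Origin: centre of its underside.
- mug: Bystander: blue mug, 80 mm in diameter, 90 mm high. Origin: centre of its underside.
- spatula: Bystander: wooden-handled spatula 250 mm long, lying flat. Origin: under its middle.
Not all that is in view belongs to the job. Leave any purple look-alike of the mill_lid alone.

How it is judged:
On the way:
1. the mill's lid is in the mouth and pressed fully home (horizontal distance between mill_lid and mill_mouth below 0.01 m and z of mill_lid in the frame of mill_mouth below -0.015 m and angle between mill_lid's own z axis and vertical below 0.08 rad and value of joint seal above 0.0075 m), for 0.2 s.
At the end, for the whole second after the job is handed in: The lid sits upright in the mill's mouth (within 10 mm of its centre, its underside at least 15 mm below the rim, tilted less than 0.08 rad), the seal pushed down more than 7.5 of its 10 mm, the lid let go; the fingers hold the paddle (more than 2 N) within 0.1 rad of level (joint 0.2 to 0.4) (all of step 1 and value of joint run_paddle between 0.2 and 0.4 rad and contact force between run_paddle and the fingers above 2 N and contact force between mill_lid and the fingers below 0.3 N); the arm keeps its last pose, push and grip.
It fails at once if the paddle is pressed (more than 0.1 rad) while the lid is not home (value of joint run_paddle above 0.1 rad and not (horizontal distance between mill_lid and mill_mouth below 0.01 m and z of mill_lid in the frame of mill_mouth below -0.015 m and angle between mill_lid's own z axis and vertical below 0.08 rad and value of joint seal above 0.0075 m)).
It fails at once if the paddle is pressed down to its bottom stop (beyond 0.52 rad) (value of joint run_paddle above 0.52 rad).
It fails at once if a bystander is shifted by more than 30 mm (distance of any of wide_lid, jar, scoop, weight, bowl, mug, spatula from where it was at the start of the episode above 0.03 m).
It also fails if it takes over 64 s, if anything falls off the work surface, if the arm or the gripper's body presses on something with over 40 N, if the wrist force passes 120 N, or if a joint passes its speed limit or range.

ROBOT

A 7-joint arm with a two-finger parallel gripper is mounted at the origin on the work surface. World frame = base frame: x ahead of the robot, y to its left, z up, the work surface at z = 0. Lengths are in m, angles in rad, forces in N, time in s.
With the tool pointing down it reaches from about 0.425 to 0.925 m from the base axis. Payload 6.8 kg.
Tool frame: the origin (TCP) lies midway between the tips of the shut fingers; the grasp point (between the pads) lies 19 mm behind it; z points along the fingers, y is the direction in which the jaws open and shut (so a half turn about z gives the same grasp; the last joint's range is limited). The gripper opens to 85 mm and grips with 20 to 120 N. Pads are 22 mm wide; open, the fingers measure 114 mm over their backs; the gripper's body (76 mm by 85 mm) begins 54 mm behind the grasp point. The pads swing forward as they close: fully open they stand 13 mm farther back than shut.
Start: joints at [-1.45, 0.477, 0.022, 1.555, -0.011, 1.109, -0.083], TCP at [0.153, 0.657, 0.231] pointing down, gripper open.
Joint ranges: [-2.96, 2.96], [-0.34, 2.1], [-1.41, 1.46], [0.24, 2.44], [-1.37, 4.51], [0.17, 1.92], [-2.96, 2.96]. Speed limits (rad/s): [2.39, 2.39, 3.14, 3.14, 3.14, 3.14, 3.14].

INTERFACE

Orientations are given as a rotation vector (axis times angle).
In Python, from bench import r gives the robot as it stands. The module is installed in compiled form; this text tells all that it offers.
- The arm moves only by the tool play_rows, never from a script. Its argument "plan" is a list of rows, each a list of 7 numbers: the shift along the world's x, y, z in mm, then the turn, a rotation vector about the world's x, y, z in rad, then the finger opening in mm, from 0 to 85.4. A call has 1 to 12 rows; each row is the pose to reach, as a shift and turn from the pose commanded when the call began; what a row does not reach only later rows make up. A row lasts 1/10 s, in which the tool goes at most 50 mm and 8.59 degrees, less where a joint would pass 70% of its speed; a pose out of reach is approached as far as the arm can. A call with a gripper value outside its range is refused whole. The fingers move at their own pace and stop on an object; "grip_force" is the grip in N (left out, the last holds). Time passes only in rows, so rows that repeat a pose let the fingers close. It gives the time, the measured TCP pose, the force and the opening at its end, in the units of the state.
- r.get_obs(): the state, without advancing time (a new reading comes with each control period).
- r.grab_frame(name): name is "scene" or "top" or "wrist"; returns a dict with "color" (384x512x3 uint8, blue, green, red), "z_map" (384x512 float32, m along the optical axis (not along the pixel's ray), 0 where there is no reading), "camera_matrix" (3x3 intrinsics, pixels), "R" (3x3) and "t" (3): a world point X has camera coordinates R X + t. Camera axes: x right, y down, z forward; pixel columns grow to the right and rows downward; lengths in m; the calibration is good to about 2 mm. A picture is of the moment at which its call begins.
- r.hand_in(): hands the job in, once; it reports no verdict.
The state is a dict: "clock": time; "joints": joint angles; "qvel": joint speeds; "tau": joint torques, N m; "tcp_pos": TCP position; "orientation": TCP orientation; "contact_force": force on the tool from outside, world axes, zero at the start; "moment": the same for the moment, N m; "grip_width": finger opening in m.
Only numpy, scipy, OpenCV 4.12 (cv2) and the standard library are available. Lean on these libraries where they do the work, as an engineer would, in place of code of your own. Each camera call takes 0.05 s, during which the arm holds its last target.

## Working session

There is one attempt and no reset: what is moved stays moved. The work goes in short steps, Python scripts to look and compute and a tool call to move; the robot and the scene stay as the last step left them, time stands still between calls to the robot, and variables do not carry over. Pictures are saved under pics/ and viewed, and the job is handed in when it is done.

Besides the shell and the picture viewer there is one more tool, called after "Call:" in YAML: its name, and indented under it one key for each argument. play_rows: Moves the arm, as the interface text tells. Its arguments: {"type":"object","properties":{"plan":{"type":"array"},"grip_force":{"type":"number"}},"required":["plan"]}

```bash
mkdir -p pics; python3 - <<'E'
from bench import r
import cv2,pickle
o=r.get_obs();print(o)
for n in("scene","top"):
    f=r.grab_frame(n);pickle.dump(f,open(n+".pkl","wb"))
    cv2.imwrite(f"pics/{n}0.png",f["color"])
    print(n,f["camera_matrix"],f["R"],f["t"])
E
```

```text
{'clock': 0.0, 'joints': array([-1.4500627 ,  0.47782843,  0.02231496,  1.55646004, -0.01147611,
        1.10929949, -0.08310878]), 'qvel': array([ 2.24596561e-05, -1.53950599e-03, -1.24848820e-03,  2.11498909e-04,
       -1.58651740e-03,  1.15444675e-03, -4.08132958e-04]), 'tau': array([-3.05893730e-05, -5.96457803e+01,  1.60773687e+00, -2.81202382e+01,
        1.24477889e-02,  9.09321418e-03, -1.57942719e-05]), 'tcp_pos': array([0.15298924, 0.65681872, 0.23030263]), 'orientation': array([-3.58589006e-01, -3.12099520e+00,  2.93144381e-03]), 'contact_force': array([-1.02321991, -0.72075385,  0.3659981 ]), 'moment': array([-0.03380034,  0.01934093, -0.01654349]), 'grip_width': 0.08509321181181062}
scene [[418.23818862   0.         257.16830813]
 [  0.         418.23818862 198.82851615]
 [  0.           0.           1.        ]] [[ 0.84439062  0.53556127  0.01336425]
 [ 0.28037069 -0.42051332 -0.86287938]
 [-0.45650493  0.7323542  -0.50523318]] [-0.44745379 -0.02130024  1.76527299]
top [[473.44288575   0.         255.13896103]
 [  0.         473.44288575 190.46399907]
 [  0.           0.           1.        ]] [[-2.54167921e-02 -9.99676827e-01 -4.77298897e-04]
 [-9.80779729e-01  2.50287234e-02 -1.93506293e-01]
 [ 1.93455704e-01 -4.45018414e-03 -9.81098918e-01]] [0.00273419 0.56843944 1.73448047]
```

View pics/scene0.png

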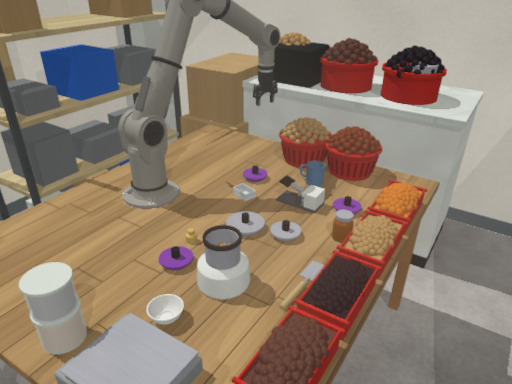

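View pics/top0.png

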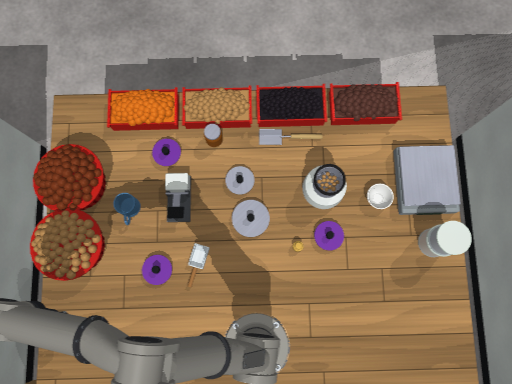

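Candidates for the mill lid in the top view:
- Steel at (240,180), the smaller one.
- Steel at (251,217), the wide lid.
- Purple look-alikes at (166,151), (157,268) and (329,235).

I choose (240,180). The mill is at (325,183), and the control is at (178,195) with its black pad on the robot side. Next I'll check the close crop and measure.

```bash
cat > h.py <<'E'
import numpy as np,cv2,pickle
def ray(f,u,v,z):
    K,R,t=f["camera_matrix"],f["R"],f["t"]
    d=R.T@np.linalg.solve(K,[u,v,1.]);c=-R.T@t
    return c+d*(z-c[2])/d[2]
def proj(f,X):
    p=f["camera_matrix"]@(f["R"]@np.asarray(X,float)+f["t"]);return p[:2]/p[2]
def cloud(f):
    K,R,t=f["camera_matrix"],f["R"],f["t"]
    z=f["z_map"];v,u=np.indices(z.shape)
    P=np.stack([(u-K[0,2])/K[0,0]*z,(v-K[1,2])/K[1,1]*z,z],-1)
    W=(P-t)@R
    W[z==0]=np.nan
    return W
E
python3 - <<'E'
from h import *
f=pickle.load(open("top.pkl","rb"));W=cloud(f)
c=f["color"][120:290,130:400]
cv2.imwrite("pics/crop0.png",cv2.resize(c,None,fx=2.9,fy=2.9,interpolation=cv2.INTER_CUBIC))
def circ(u,v,z0,z1,rad=30):
    m=np.zeros(W.shape[:2],bool);m[v-rad:v+rad,u-rad:u+rad]=True
    m&=(W[...,2]>z0)&(W[...,2]<z1)
    p=W[m];(cx,cy),rr=cv2.minEnclosingCircle(p[:,:2].astype(np.float32))
    print((u,v),len(p),"enc",cx,cy,rr,"mean",p.mean(0),np.median(p[:,2]))
circ(240,180,.018,.035,22);circ(240,180,.05,.07,14)
circ(251,217,.018,.035,24);circ(251,217,.05,.07,14)
circ(325,183,.155,.19,28)
for v in range(168,226,3): print(v,np.round(W[v,172:184:5],3).tolist())
s=pickle.load(open("scene.pkl","rb"));
E
```

```text
(240, 180) 578 enc 0.5987604856491089 0.027045851573348045 0.08325165510177612 mean [0.61375339 0.04497281 0.02585515] 0.025580066415833814
(240, 180) 40 enc 0.6164484024047852 0.046063382178545 0.014140544459223747 mean [0.61740007 0.0455523  0.05730836] 0.057091509054201045
(251, 217) 1005 enc 0.48784637451171875 0.017083968967199326 0.0924873873591423 mean [0.4693581  0.00789743 0.02588671] 0.02581037940224423
(251, 217) 42 enc 0.4690234065055847 0.008450471796095371 0.013686551712453365 mean [0.46803821 0.00831715 0.05735461] 0.05722339058756236
(325, 183) 314 enc 0.5790464878082275 -0.2771622836589813 0.05765238776803017 mean [ 0.58172924 -0.27808976  0.17139657] 0.17238813864599603
168 [[0.677, 0.313, 0.002], [0.676, 0.293, 0.004], [0.678, 0.275, -0.007]]
171 [[0.666, 0.313, -0.002], [0.665, 0.293, 0.0], [0.664, 0.273, 0.002]]
174 [[0.636, 0.3, 0.072], [0.635, 0.281, 0.075], [0.635, 0.262, 0.072]]
177 [[0.626, 0.301, 0.068], [0.624, 0.281, 0.074], [0.623, 0.262, 0.073]]
180 [[0.614, 0.301, 0.067], [0.613, 0.281, 0.071], [0.611, 0.262, 0.077]]
183 [[0.604, 0.302, 0.062], [0.601,
[... 365 characters left out ...]
0.282, 0.063], [0.556, 0.272, 0.004]]
201 [[0.545, 0.311, 0.007], [0.534, 0.282, 0.064], [0.543, 0.271, 0.011]]
204 [[0.532, 0.31, 0.012], [0.521, 0.28, 0.074], [0.531, 0.271, 0.011]]
207 [[0.51, 0.299, 0.072], [0.509, 0.28, 0.076], [0.508, 0.261, 0.079]]
210 [[0.497, 0.297, 0.084], [0.496, 0.278, 0.085], [0.497, 0.261, 0.08]]
213 [[0.486, 0.297, 0.083], [0.486, 0.278, 0.083], [0.484, 0.259, 0.09]]
216 [[0.473, 0.295, 0.093], [0.473, 0.277, 0.091], [0.473, 0.259, 0.091]]
219 [[0.473, 0.308, 0.018], [0.473, 0.289, 0.016], [0.473, 0.272, 0.006]]
222 [[0.465, 0.312, -0.007], [0.463, 0.292, -0.002], [0.464, 0.274, -0.009]]
225 [[0.452, 0.311, -0.002], [0.452, 0.293, -0.004], [0.451, 0.273, 0.0]]
```

View pics/crop0.png

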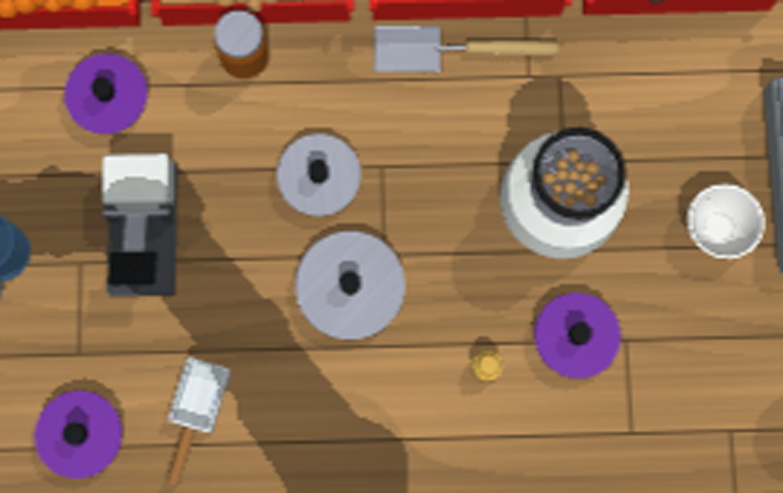

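```bash
python3 - <<'E'
from h import *
F={n:pickle.load(open(n+".pkl","rb")) for n in("top","scene")}
def dark(n,X,rad,th=60,z=None):
    f=F[n];u,v=proj(f,X).astype(int);g=f["color"].max(2)
    m=np.zeros(g.shape,np.uint8);s=(slice(v-rad,v+rad),slice(u-rad,u+rad));m[s]=(g[s]<th)*255
    cs,_=cv2.findContours(m,cv2.RETR_EXTERNAL,cv2.CHAIN_APPROX_NONE)
    return max(cs,key=cv2.contourArea)[:,0,:].astype(float)
# mill ring: outer contour -> plane z top of seal (0.174)
for n in F:
  for z in(.173,.175):
    c=dark(n,(.579,-.277,.172),32)
    P=np.array([ray(F[n],u,v,z)[:2] for u,v in c],np.float32)
    e=cv2.fitEllipse(P);h=cv2.minEnclosingCircle(P);print(n,z,len(c),e,h)
# lid: flange from depth cloud
for n in F:
  W=cloud(F[n])
  for nm,c0,r0 in(("lid",(.617,.046),.056),("wide",(.469,.008),.072)):
    d=np.hypot(W[...,0]-c0[0],W[...,1]-c0[1])
    m=(d<r0+.012)&(W[...,2]>.017)&(W[...,2]<.034)
    P=W[m][:,:2].astype(np.float32);print(n,nm,len(P),cv2.minEnclosingCircle(P),cv2.minAreaRect(P))
    k=(d<.03)&(W[...,2]>.05);print("  knob",k.sum(),np.median(W[k],0),cv2.minEnclosingCircle(W[k][:,:2].astype(np.float32)))
# pad / base
for n in F:
  W=cloud(F[n])
  m=(abs(W[...,0]-.49)<.06)&(abs(W[...,1]-.28)<.06)&(W[...,2]>.07)&(F[n]["color"].max(2)<60)&(W[...,0]<.53)
  P=W[m];print(n,"pad",len(P),P.mean(0),cv2.minAreaRect(P[:,:2].astype(np.float32)))
  m=(abs(W[...,0]-.61)<.05)&(abs(W[...,1]-.28)<.06)&(W[...,2]>.06)&(F[n]["color"].min(2)>100)
  P=W[m];print(n,"hous",len(P),P.mean(0),cv2.minAreaRect(P[:,:2].astype(np.float32)))
E
```

```text
top 0.173 86 ((0.5793338418006897, -0.27373117208480835), (0.1065831109881401, 0.11105191707611084), 58.73104476928711) ((0.5790460705757141, -0.27432185411453247), 0.05700452998280525)
top 0.175 86 ((0.5788977742195129, -0.2734017074108124), (0.10645303875207901, 0.110916368663311), 58.730995178222656) ((0.5786103010177612, -0.27399176359176636), 0.05693507939577103)
scene 0.173 38 ((0.5896430015563965, -0.32921528816223145), (0.01623917743563652, 0.05317145958542824), 91.17108154296875) ((0.5894122123718262, -0.3289552927017212), 0.0309512447565794)
scene 0.175 38 ((0.5913415551185608, -0.331290066242218), (0.016193315386772156, 0.053020987659692764), 91.1709976196289) ((0.591111421585083, -0.33103087544441223), 0.030863912776112556)
top lid 565 ((0.6180136203765869, 0.04643320292234421), 0.05646205693483353) ((0.6174975633621216, 0.04668804630637169), (0.11024989187717438, 0.10907075554132462), 68.61603546142578)
  knob 40 [0.61757926 0.04457319 0.05709151] ((0.6164484024047852, 0.046063382178545), 0.014140544459223747)
top wide 995 ((0.46880486607551575, 0.00813458114862442), 0.0
[... 725 characters left out ...]
ob 40 [0.47363076 0.00550308 0.059365  ] ((0.47182339429855347, 0.00956817902624607), 0.01706971973180771)
top pad 173 [0.48921648 0.28419    0.08354431] ((0.48962169885635376, 0.28456825017929077), (0.05919027328491211, 0.04056699946522713), 88.12581634521484)
top hous 393 [0.60765463 0.28248505 0.07089169] ((0.6010793447494507, 0.28316372632980347), (0.08441934734582901, 0.08122146874666214), 89.20480346679688)
scene pad 0 [nan nan nan] ((0.0, 0.0), (0.0, 0.0), 0.0)
scene hous 256 [0.61249794 0.27511848 0.07196146] ((0.6047841310501099, 0.28383755683898926), (0.09298386424779892, 0.08300402760505676), 87.7600326538086)<stdin>:26: RuntimeWarning: Mean of empty slice.
  ret = um.true_divide(
```

The crop confirms (240,180) as the small steel lid at about (0.618, 0.046). The mill mouth is near (0.579, -0.275) and the pad near (0.490, 0.282). Next I move above the lid.

Call:
play_rows:
  plan:
    - [20,-25,0,0,0,0,85]
    - [50,-65,0,0,0,0,85]
    - [80,-105,0,0,0,0,85]
    - [110,-145,0,0,0,0,85]
    - [140,-185,0,0,0,0,85]
    - [170,-224,0,0,0,0,85]
    - [200,-263,0,0,0,0,85]
    - [230,-302,0,0,0,0,85]
    - [260,-342,0,0,0,0,85]
    - [290,-381,0,0,0,0,85]
    - [320,-420,0,0,0,0,85]
    - [350,-460,0,0,0,0,85]

```text
clock: 1.3
tcp_pos: [0.5037, 0.1957, 0.2312]
orientation: [-0.358, -3.121, -0.0]
contact_force: [1.0, 1.0, 0.3]
grip_width: 0.085
```

Call:
play_rows:
  plan:
    - [30,-39,0,0,0,0,85]
    - [60,-78,0,0,0,0,85]
    - [90,-117,0,0,0,0,85]
    - [110,-145,0,0,0,0,85]
    - [115,-151,0,0,0,0,85]
    - [115,-151,0,0,0,0,85]
    - [115,-151,0,0,0,0,85]

```text
clock: 2.0
tcp_pos: [0.6173, 0.0481, 0.2308]
orientation: [-0.356, -3.12, -0.001]
contact_force: [0.7, 0.3, 0.8]
grip_width: 0.0851
```

```bash
python3 - <<'E'
from bench import r
from h import *
o=r.get_obs();print(o["clock"],o["tcp_pos"],o["orientation"],o["joints"],o["contact_force"])
f=r.grab_frame("wrist");pickle.dump(f,open("w1.pkl","wb"));cv2.imwrite("pics/w1.png",f["color"])
print(proj(f,(.618,.046,.058)),proj(f,(.618,.046,.026)))
print(-f["R"].T@f["t"])
E
```

```text
2.0 [0.61729146 0.04806021 0.23083538] [-3.55990480e-01 -3.11992074e+00 -1.13685135e-03] [-0.43143666  0.3974595   0.33654686  1.71338549 -0.14850471  1.0569201
  1.29774868] [0.70690868 0.27591918 0.78985255]
[250.66581129 172.70388983] [250.75681478 166.49847637]
[0.5401178  0.06514557 0.37351854]
```

View pics/w1.png

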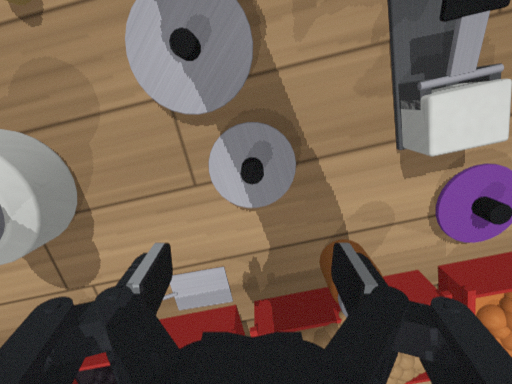

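The small steel lid is centred at about (252,165) in the wrist view, with its knob at (252,171) between the fingers. I'll fit it precisely.

```bash
python3 - <<'E'
from h import *
f=pickle.load(open("w1.pkl","rb"));W=cloud(f)
d=np.hypot(W[...,0]-.618,W[...,1]-.046)
m=(d<.075)&(W[...,2]>.017)&(W[...,2]<.035)
P=W[m];print(len(P),np.median(P[:,2]),cv2.minEnclosingCircle(P[:,:2].astype(np.float32)))
cs,_=cv2.findContours(((d<.075)&(W[...,2]>.015)).astype(np.uint8)*255,cv2.RETR_EXTERNAL,cv2.CHAIN_APPROX_NONE)
c=max(cs,key=cv2.contourArea)[:,0];Q=np.array([ray(f,u,v,.026)[:2] for u,v in c],np.float32);print(cv2.fitEllipse(Q))
g=f["color"].max(2);k=((d<.03)&(g<50)&(W[...,2]>.05));print("knob",k.sum(),W[k].mean(0),cv2.minEnclosingCircle(W[k][:,:2].astype(np.float32)))
E
```

```text
5342 0.0258900945166904 ((0.6185402870178223, 0.04703355208039284), 0.05607270821928978)
((0.8828778266906738, -0.01101066917181015), (0.27125129103660583, 0.814203679561615), 166.77561950683594)
knob 9196 [0.604451   0.04899155 0.3048686 ] ((0.6060888171195984, 0.048515163362026215), 0.025260617956519127)
```

Call:
play_rows:
  plan:
    - [1,-1,-30,0,0,0,85]
    - [1,-1,-65,0,0,0,85]
    - [1,-1,-100,0,0,0,85]
    - [1,-1,-130,0,0,0,85]
    - [1,-1,-155,0,0,0,85]
    - [1,-1,-175,0,0,0,85]
    - [1,-1,-190,0,0,0,85]
    - [1,-1,-198,0,0,0,85]
    - [1,-1,-200,0,0,0,85]
    - [1,-1,-200,0,0,0,85]

```text
clock: 3.05
tcp_pos: [0.6194, 0.0458, 0.0318]
orientation: [0.358, 3.121, 0.001]
contact_force: [-0.9, 0.5, -0.4]
grip_width: 0.0846
```

Call:
play_rows:
  plan:
    - [0,0,0,0,0,0,40]
    - [0,0,0,0,0,0,10]
    - [0,0,0,0,0,0,10]
    - [0,0,0,0,0,0,10]
    - [0,0,0,0,0,0,10]
    - [0,0,0,0,0,0,10]
    - [0,0,0,0,0,0,10]
    - [0,0,0,0,0,0,10]
  grip_force: 70

```text
clock: 3.85
tcp_pos: [0.6196, 0.0454, 0.032]
orientation: [0.359, 3.12, 0.001]
contact_force: [-1.0, 0.4, 5.6]
grip_width: 0.0262
```

Call:
play_rows:
  plan:
    - [0,0,10,0,0,0,10]
    - [0,0,30,0,0,0,10]
    - [0,0,60,0,0,0,10]
    - [0,0,95,0,0,0,10]
    - [0,0,130,0,0,0,10]
    - [0,0,165,0,0,0,10]
    - [2,-10,200,0,0,0,10]
    - [6,-35,220,0,0,0,10]
    - [10,-65,225,0,0,0,10]
    - [15,-100,225,0,0,0,10]
    - [20,-135,225,0,0,0,10]
    - [25,-170,225,0,0,0,10]

```text
clock: 5.05
tcp_pos: [0.6437, -0.1258, 0.2566]
orientation: [-0.358, -3.121, -0.0]
contact_force: [-0.0, 0.4, -1.1]
grip_width: 0.0259
```

Call:
play_rows:
  plan:
    - [5,-35,0,0,0,0,10]
    - [10,-70,0,0,0,0,10]
    - [15,-105,0,0,0,0,10]
    - [18,-130,0,0,0,0,10]
    - [20,-145,0,0,0,0,10]
    - [20,-150,0,0,0,0,10]
    - [20,-150,0,0,0,0,10]
    - [20,-150,0,0,0,0,10]

```text
clock: 5.85
tcp_pos: [0.6645, -0.2725, 0.2562]
orientation: [-0.355, -3.121, -0.002]
contact_force: [-0.7, 0.4, -0.9]
grip_width: 0.0261
```

```bash
python3 - <<'E'
from bench import r
from h import *
o=r.get_obs();print(o["clock"],o["tcp_pos"],o["orientation"],o["joints"],o["contact_force"],o["grip_width"])
f=r.grab_frame("wrist");pickle.dump(f,open("w2.pkl","wb"));cv2.imwrite("pics/w2.png",f["color"])
g=r.grab_frame("scene");pickle.dump(g,open("s2.pkl","wb"));cv2.imwrite("pics/s2.png",g["color"])
print(proj(f,(.579,-.275,.175)))
E
```

```text
5.85 [ 0.6644984  -0.27245745  0.25619372] [-3.55378933e-01 -3.12118079e+00 -2.19194297e-03] [ 0.04085498  0.55673305  0.40867778  1.4297294  -0.22840053  1.2024861
  1.82086153] [-0.71743204  0.37614003 -0.93913405] 0.02614306057066811
[224.01151069  95.00206675]
```

View pics/w2.png

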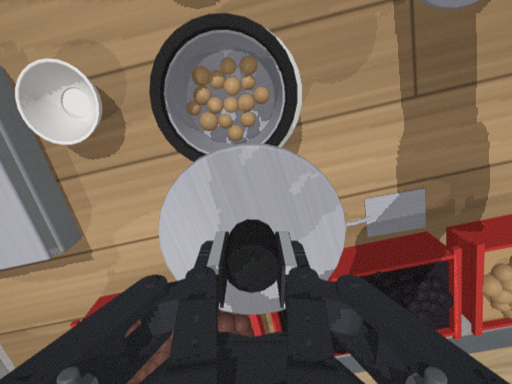

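View pics/s2.png

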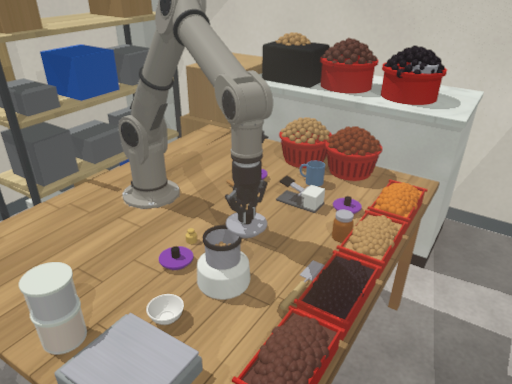

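The wrist view shows the seal ring at about (226,88). The lid is held level around (252,230). I'll fit both in the same camera frame.

```bash
python3 - <<'E'
from h import *
f=pickle.load(open("w2.pkl","rb"));W=cloud(f)
d=np.hypot(W[...,0]-.579,W[...,1]+.275);g=f["color"].max(2)
v,u=np.indices(g.shape)
m=(d<.075)&(g<45)&(abs(W[...,2]-.173)<.008)&(v<170)
P=W[m];z=np.median(P[:,2]);print(len(P),z,np.percentile(P[:,2],[10,90]))
for (a,b) in((.052,.062),(.044,.052)): pass
# outer / inner contour -> plane z
cs,hi=cv2.findContours(m.astype(np.uint8)*255,cv2.RETR_CCOMP,cv2.CHAIN_APPROX_NONE)
for zz in(.173,.175):
  for c in cs:
    if len(c)<80: continue
    Q=np.array([ray(f,*p,zz)[:2] for p in c[:,0] if p[1]<135])
    from scipy.optimize import least_squares
    s=least_squares(lambda q:np.hypot(Q[:,0]-q[0],Q[:,1]-q[1])-q[2],[.579,-.275,.057],loss="soft_l1",f_scale=.001);print(zz,len(Q),s.x,np.sqrt(np.mean(s.fun**2)))
# lid
d=np.hypot(W[...,0]-.664,W[...,1]+.272)
m=(d<.075)&(abs(W[...,2]-.25)<.02)&(g>90)
P=W[m];zl=np.median(P[:,2]);A=np.c_[P[:,:2],np.ones(len(P))];n,*_=np.linalg.lstsq(A,P[:,2],rcond=None)
print("lid",len(P),zl,"slopes",n)
cs,_=cv2.findContours(m.astype(np.uint8)*255,cv2.RETR_EXTERNAL,cv2.CHAIN_APPROX_NONE)
c=max(cs,key=cv2.contourArea)[:,0];Q=np.array([ray(f,*p,zl)[:2] for p in c if p[1]<225])
s=least_squares(lambda q:np.hypot(Q[:,0]-q[0],Q[:,1]-q[1])-q[2],[.664,-.272,.056],loss="soft_l1",f_scale=.001);print(s.x,np.sqrt(np.mean(s.fun**2)))
E
```

```text
4018 0.17406930304017965 [0.1713746  0.17507778]
0.173 582 [ 0.57904511 -0.27610582  0.05298388] 0.004644700507811659
0.175 582 [ 0.57911026 -0.27592413  0.05250181] 0.0045996029707857326
lid 17439 0.2500665323848463 slopes [ 0.00337274 -0.00098184  0.24775598]
[ 0.66178363 -0.27259319  0.05450731] 0.014990110018498804
```

```bash
python3 - <<'E'
from h import *
from scipy.optimize import least_squares
f=pickle.load(open("w2.pkl","rb"));W=cloud(f);g=f["color"].max(2)
def edge(m,z,c0,lo,hi,vmax):
    cs,_=cv2.findContours(m.astype(np.uint8)*255,cv2.RETR_CCOMP,cv2.CHAIN_APPROX_NONE)
    Q=np.array([ray(f,*p,z)[:2] for c in cs for p in c[:,0] if p[1]<vmax])
    d=np.hypot(*(Q-c0).T);Q=Q[(d>lo)&(d<hi)]
    s=least_squares(lambda q:np.hypot(Q[:,0]-q[0],Q[:,1]-q[1])-q[2],[*c0,(lo+hi)/2],loss="soft_l1",f_scale=.001)
    print(len(Q),s.x,np.sqrt(np.mean(s.fun**2)))
v,u=np.indices(g.shape)
d=np.hypot(W[...,0]-.579,W[...,1]+.276)
m=(d<.075)&(g<45)&(abs(W[...,2]-.173)<.008)
edge(m,.174,(.579,-.276),.053,.063,140);edge(m,.174,(.579,-.276),.043,.052,140)
d=np.hypot(W[...,0]-.664,W[...,1]+.272);m=(d<.075)&(abs(W[...,2]-.25)<.012)&(g>90)
edge(m,.25,(.664,-.2725),.05,.062,260)
E
```

```text
517 [ 0.58005329 -0.27587272  0.05466286] 0.000625596788939128
1028 [ 0.57878696 -0.27633537  0.04931867] 0.0021202962763798195
371 [ 0.66215978 -0.2726072   0.0547391 ] 0.0014220576198094555
```

Call:
play_rows:
  plan:
    - [-10,0,0,0,0,0,10]
    - [-30,-1,0,0,0,0,10]
    - [-55,-2,0,0,0,0,10]
    - [-73,-3,0,0,0,0,10]
    - [-83,-3,0,0,0,0,10]
    - [-83,-3,0,0,0,0,10]
    - [-83,-3,-15,0,0,0,10]
    - [-83,-3,-30,0,0,0,10]
    - [-83,-3,-40,0,0,0,10]
    - [-83,-3,-45,0,0,0,10]
    - [-83,-3,-45,0,0,0,10]

```text
clock: 7.05
tcp_pos: [0.5807, -0.2773, 0.2097]
orientation: [-0.358, -3.119, -0.0]
contact_force: [0.5, -0.5, -1.1]
grip_width: 0.0259
```

```bash
python3 - <<'E'
from bench import r
from h import *
o=r.get_obs();print(o["clock"],o["tcp_pos"],o["contact_force"],o["moment"])
c=[]
for n in("scene","top","wrist"):
    f=r.grab_frame(n);pickle.dump(f,open(n+"3.pkl","wb"))
    u,v=proj(f,(.579,-.276,.18)).astype(int)
    if n=="wrist": im=f["color"]
    else: im=f["color"][max(0,v-50):v+50,u-66:u+66]
    c.append(cv2.resize(im,(400,300),interpolation=cv2.INTER_CUBIC))
cv2.imwrite("pics/c3.png",np.vstack([np.hstack(c[:2]),np.hstack([c[2],c[2]*0])]))
E
```

```text
7.05 [ 0.58071327 -0.27725737  0.20969714] [ 0.50380996 -0.47132977 -1.11604519] [-0.0534053   0.00913403  0.01301692]
```

View pics/c3.png

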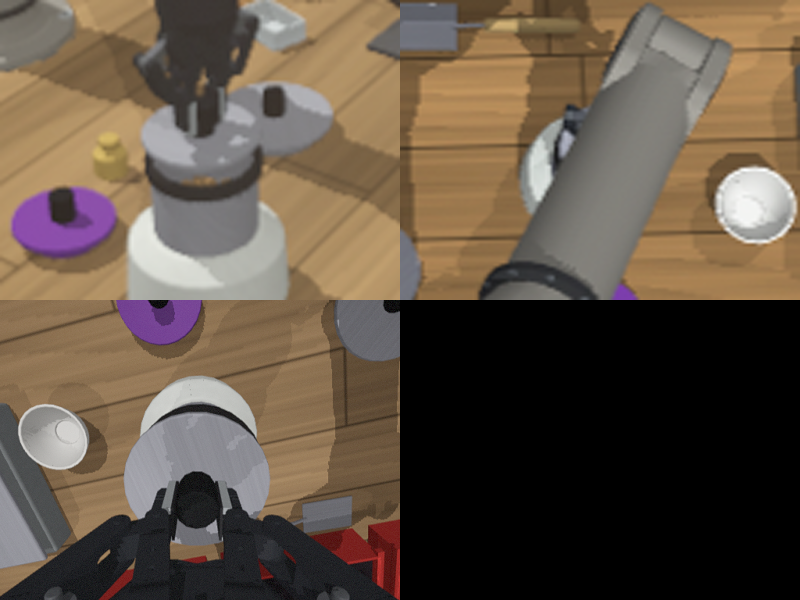

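The lid is centred above the mouth in both the scene crop and the wrist view. I lower it slowly.

Call:
play_rows:
  plan:
    - [0,0,-5,0,0,0,10]
    - [0,0,-9,0,0,0,10]
    - [0,0,-13,0,0,0,10]
    - [0,0,-16,0,0,0,10]
    - [0,0,-19,0,0,0,10]
    - [0,0,-19,0,0,0,10]

```text
clock: 7.8
tcp_pos: [0.5808, -0.2774, 0.1917]
orientation: [-0.359, -3.12, -0.0]
contact_force: [-0.9, 0.0, -1.6]
grip_width: 0.0257
```

Call:
play_rows:
  plan:
    - [0,0,-2,0,0,0,10]
    - [0,0,-4,0,0,0,10]
    - [0,0,-6,0,0,0,10]
    - [0,0,-6,0,0,0,10]

```text
clock: 8.2
tcp_pos: [0.5813, -0.2777, 0.1874]
orientation: [0.359, 3.12, 0.0]
contact_force: [-2.5, 1.2, 6.7]
grip_width: 0.0262
```

Call:
play_rows:
  plan:
    - [0,0,-2,0,0,0,10]
    - [0,0,-4,0,0,0,10]
    - [0,0,-6,0,0,0,10]
    - [0,0,-8,0,0,0,10]
    - [0,0,-8,0,0,0,10]

```text
clock: 8.7
tcp_pos: [0.5813, -0.2777, 0.1798]
orientation: [0.359, 3.12, 0.0]
contact_force: [-3.3, 2.2, 7.5]
grip_width: 0.0259
```

Call:
play_rows:
  plan:
    - [0,0,-2,0,0,0,10]
    - [0,0,-4,0,0,0,10]
    - [0,0,-4,0,0,0,10]

```text
clock: 9.0
tcp_pos: [0.5814, -0.2777, 0.1789]
orientation: [0.359, 3.119, 0.002]
contact_force: [-11.2, 6.6, 29.3]
grip_width: 0.026
```

Call:
play_rows:
  plan:
    - [0,0,2,0,0,0,10]
    - [0,0,3,0,0,0,10]
    - [0,0,3,0,0,0,50]
    - [0,0,3,0,0,0,60]
    - [0,0,3,0,0,0,60]
    - [0,0,3,0,0,0,60]
    - [0,0,15,0,0,0,60]
    - [0,0,40,0,0,0,60]
    - [20,0,75,0,0,0,60]
    - [50,0,95,0,0,0,60]
    - [80,0,95,0,0,0,60]
    - [80,0,95,0,0,0,60]

```text
clock: 10.2
tcp_pos: [0.665, -0.2758, 0.2703]
orientation: [0.352, 3.118, 0.0]
contact_force: [0.2, 1.6, 0.5]
grip_width: 0.06
```

```bash
python3 - <<'E'
from bench import r
from h import *
o=r.get_obs();print(o["clock"],o["tcp_pos"],o["contact_force"],o["grip_width"])
f=r.grab_frame("wrist");pickle.dump(f,open("w4.pkl","wb"))
s=r.grab_frame("scene");u,v=proj(s,(.579,-.276,.17)).astype(int)
a=cv2.resize(f["color"],(400,300));b=cv2.resize(s["color"][v-45:v+45,u-60:u+60],(400,300),interpolation=cv2.INTER_CUBIC)
cv2.imwrite("pics/c4.png",np.hstack([a,b]))
W=cloud(f);g=f["color"].max(2);d=np.hypot(W[...,0]-.5795,W[...,1]+.276)
m=(d<.055)&(g>90)&(abs(W[...,2]-.175)<.02);P=W[m]
n,*_=np.linalg.lstsq(np.c_[P[:,:2]-[.5795,-.276],np.ones(len(P))],P[:,2],rcond=None)
print("flange",len(P),n,cv2.minEnclosingCircle(P[:,:2].astype(np.float32)))
m=(d<.057)&(d>.05);print(np.nanpercentile(W[m][:,2],[10,50,90]))
k=(d<.03)&(abs(W[...,2]-.205)<.01);print("knob",np.median(W[k],0),cv2.minEnclosingCircle(W[k][:,:2].astype(np.float32)))
E
```

```text
10.2 [ 0.66501339 -0.27576363  0.27026486] [0.24139099 1.6057998  0.52140638] 0.059958064119034246
flange 13693 [ 0.00117257 -0.00236351  0.17290664] ((0.5794975161552429, -0.276003360748291), 0.055060602724552155)
[0.1706337  0.17272266 0.1736791 ]
knob [ 0.5799959  -0.27802751  0.20479671] ((0.5802976489067078, -0.27839937806129456), 0.013980008661746979)
```

View pics/c4.png

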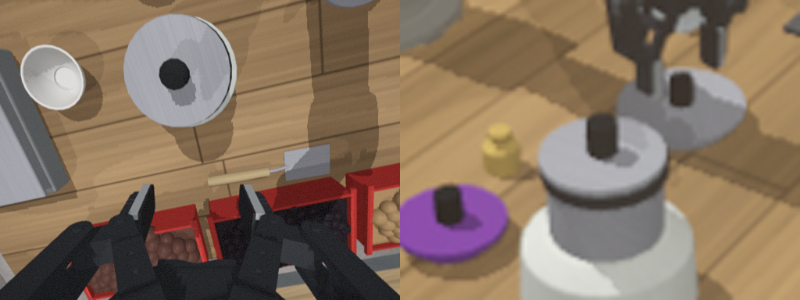

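The lid is home: its flange top is at 0.1729 m, so the underside is on the rim at 0.165. It is level and centred within about 3 mm. Now I go to the control with the fingers shut.

Call:
play_rows:
  plan:
    - [-3,20,0,0,0,0,30]
    - [-6,60,0,0,0,0,0]
    - [-10,105,0,0,0,0,0]
    - [-15,150,0,0,0,0,0]
    - [-20,195,0,0,0,0,0]
    - [-25,240,0,0,0,0,0]
    - [-30,285,0,0,0,0,0]
    - [-35,330,0,0,0,0,0]
    - [-40,375,0,0,0,0,0]
    - [-45,420,0,0,0,0,0]
    - [-50,465,0,0,0,0,0]
    - [-55,505,0,0,0,0,0]

```text
clock: 11.5
tcp_pos: [0.6047, 0.2285, 0.2696]
orientation: [-0.359, -3.121, 0.0]
contact_force: [-0.0, 0.5, 0.3]
grip_width: 0.0002
```

Call:
play_rows:
  plan:
    - [-3,25,0,0,0,0,0]
    - [-6,40,0,0,0,0,0]
    - [-10,46,0,0,0,0,0]
    - [-10,46,0,0,0,0,0]
    - [-10,46,0,0,0,0,0]

```text
clock: 12.0
tcp_pos: [0.5965, 0.271, 0.2695]
orientation: [0.363, 3.12, -0.002]
contact_force: [-0.0, 0.1, 0.7]
grip_width: -0.0
```

```bash
python3 - <<'E'
from bench import r
from h import *
o=r.get_obs();print(o["clock"],o["tcp_pos"],o["orientation"],o["joints"],o["contact_force"],o["grip_width"])
f=r.grab_frame("wrist");pickle.dump(f,open("w5.pkl","wb"));cv2.imwrite("pics/w5.png",f["color"])
W=cloud(f);g=f["color"].max(2)
v,u=np.indices(g.shape)
m=(abs(W[...,0]-.49)<.06)&(abs(W[...,1]-.282)<.06)&(W[...,2]>.062)&(W[...,2]<.11)&(g<50)&(W[...,0]<.53)
P=W[m];R=cv2.minAreaRect(P[:,:2].astype(np.float32));print(len(P),P.mean(0),R,proj(f,P.mean(0)))
n,*_=np.linalg.lstsq(np.c_[P[:,:2]-R[0],np.ones(len(P))],P[:,2],rcond=None);print("plane",n)
m=(abs(W[...,0]-.61)<.05)&(abs(W[...,1]-.282)<.06)&(W[...,2]>.066)&(W[...,2]<.08)
P=W[m];print("hous",len(P),cv2.minAreaRect(P[:,:2].astype(np.float32)))
E
```

```text
12.0 [0.59653955 0.27100048 0.26952261] [ 3.62747808e-01  3.12018900e+00 -1.51545390e-03] [-0.73144101  0.42198223  0.29096337  1.57801223 -0.12736405  1.16060205
  0.92561089] [-0.02674664  0.08736477  0.70336346] -2.9575715761071287e-05
2259 [0.49027109 0.28574346 0.08369613] ((0.491117000579834, 0.28547045588493347), (0.05937281623482704, 0.04202362522482872), 89.8227310180664) [243.41242294  73.04224341]
plane [-0.30556917  0.00085739  0.08343741]
hous 3278 ((0.6094965934753418, 0.2841879725456238), (0.08395038545131683, 0.06531836837530136), 89.25523376464844)
```

View pics/w5.png

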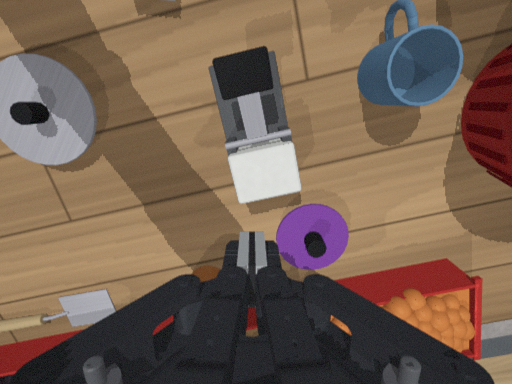

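The pad's black face is centred at (243,73), i.e. (0.4905, 0.2855, 0.0835), with a slope of 0.30 rad, so the paddle is released and its hinge lies along +x. I go above it, then press down to a tip height of 0.060.

Call:
play_rows:
  plan:
    - [-20,3,0,0,0,0,0]
    - [-50,7,0,0,0,0,0]
    - [-80,11,0,0,0,0,0]
    - [-100,14,-10,0,0,0,0]
    - [-106,15,-40,0,0,0,0]
    - [-106,15,-75,0,0,0,0]
    - [-106,15,-110,0,0,0,0]
    - [-106,15,-135,0,0,0,0]
    - [-106,15,-155,0,0,0,0]
    - [-106,15,-165,0,0,0,0]
    - [-106,15,-168,0,0,0,0]
    - [-106,15,-168,0,0,0,0]

```text
clock: 13.25
tcp_pos: [0.4907, 0.288, 0.1017]
orientation: [0.36, 3.12, 0.0]
contact_force: [0.2, -0.2, -0.5]
grip_width: -0.0004
```

Call:
play_rows:
  plan:
    - [0,-2,-5,0,0,0,0]
    - [0,-2,-10,0,0,0,0]
    - [0,-2,-14,0,0,0,0]
    - [0,-2,-18,0,0,0,0]
    - [0,-2,-21,0,0,0,0]
    - [0,-2,-24,0,0,0,0]
    - [0,-2,-24,0,0,0,0]

```text
clock: 13.95
tcp_pos: [0.4899, 0.2867, 0.0772]
orientation: [-0.358, -3.121, -0.0]
contact_force: [-1.1, 0.0, 5.4]
grip_width: -0.0001
```

Call:
play_rows:
  plan:
    - [0,0,-3,0,0,0,0]
    - [0,0,-6,0,0,0,0]
    - [0,0,-9,0,0,0,0]
    - [0,0,-11,0,0,0,0]
    - [0,0,-11,0,0,0,0]
    - [0,0,-11,0,0,0,0]

```text
clock: 14.55
tcp_pos: [0.4893, 0.2868, 0.0665]
orientation: [-0.358, -3.12, 0.0]
contact_force: [-4.2, -0.6, 6.8]
grip_width: 0.0002
```

```bash
python3 - <<'E'
from bench import r
from h import *
o=r.get_obs();print(o["clock"],o["tcp_pos"],o["contact_force"])
E
```

```text
14.55 [0.48930491 0.28678243 0.06648402] [-4.21513643 -0.63302975  6.7517695 ]
```

Call:
play_rows:
  plan:
    - [0,0,-2,0,0,0,0]
    - [0,0,-4,0,0,0,0]
    - [0,0,-6,0,0,0,0]
    - [0,0,-6,0,0,0,0]
    - [0,0,-6,0,0,0,0]

```text
clock: 15.05
tcp_pos: [0.489, 0.2868, 0.0605]
orientation: [-0.358, -3.119, 0.0]
contact_force: [-5.0, -0.3, 7.9]
grip_width: -0.0
```

```bash
python3 - <<'E'
from bench import r
from h import *
o=r.get_obs();print(o["clock"],o["tcp_pos"],o["contact_force"],o["grip_width"])
c=[]
for n,X in(("wrist",0),("scene",(.52,.285,.06)),("scene",(.579,-.276,.17)),("top",(.579,-.276,.17))):
    f=r.grab_frame(n);W=cloud(f)
    im=f["color"]
    if X:
        u,v=proj(f,X).astype(int);im=im[v-45:v+45,u-60:u+60]
    c.append(cv2.resize(im,(400,300),interpolation=cv2.INTER_CUBIC))
    g=f["color"].max(2)
    if n=="wrist" or X and X[1]>0:
        m=(abs(W[...,0]-.52)<.03)&(abs(W[...,1]-.2855)<.02)&(W[...,2]>.02)&(W[...,2]<.1);P=W[m]
        m2=(abs(W[...,0]-.49)<.03)&(abs(W[...,1]-.2855)<.035)&(W[...,2]>.03)&(W[...,2]<.075)&(g<60);P2=W[m2]
        for q in(P,P2):
            if len(q)>10: print(n,len(q),np.linalg.lstsq(np.c_[q[:,:2]-[.49,.2855],np.ones(len(q))],q[:,2],rcond=None)[0])
    else:
        d=np.hypot(W[...,0]-.5795,W[...,1]+.276);m=(d<.055)&(g>90)&(abs(W[...,2]-.175)<.02);P=W[m]
        print(n,"flange z",np.median(P[:,2]),cv2.minEnclosingCircle(P[:,:2].astype(np.float32)))
cv2.imwrite("pics/c6.png",np.vstack([np.hstack(c[:2]),np.hstack(c[2:])]))
E
```

```text
15.05 [0.48897597 0.2867743  0.06047689] [-5.01582034 -0.33910188  7.94812187] -3.699739395948992e-05
wrist 596 [-0.5356037  -0.55330153  0.08025316]
wrist 5342 [ 0.03179669 -0.00761329  0.06078977]
scene 96 [-0.41854293 -0.0393854   0.07922414]
scene flange z 0.17555037660002698 ((0.5794656872749329, -0.27605175971984863), 0.05498062074184418)
top flange z 0.17266644168460313 ((0.5795412659645081, -0.2760571539402008), 0.055035609751939774)
```

View pics/c6.png

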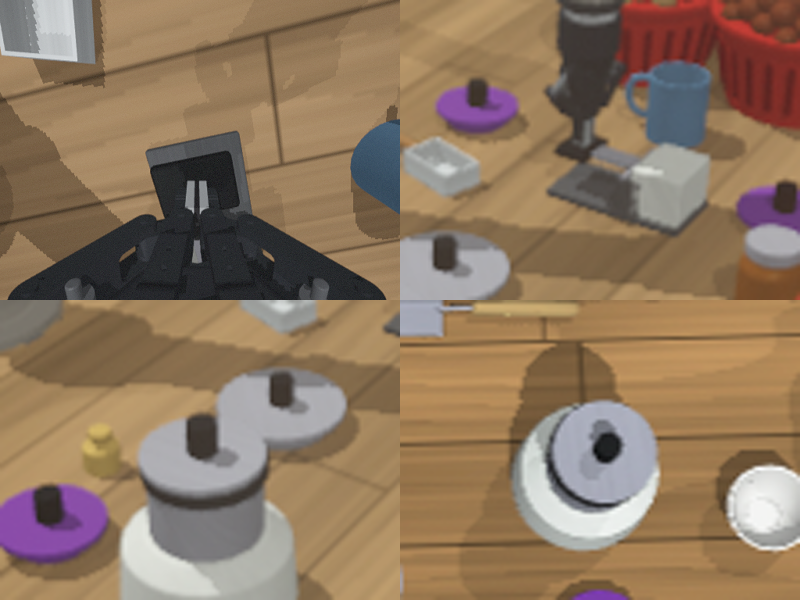

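The pad's top is at z = 0.0605 with almost no slope, and the force is 8 N, which matches level. The lid is still home, so I hand in.

```bash
python3 - <<'E'
from bench import r
print(r.hand_in());o=r.get_obs();print(o["clock"],o["tcp_pos"],o["contact_force"])
E
```

```text
the job is handed in; nothing more can be done
None
the job is handed in; nothing more can be done
```

I put the small steel lid into the mill's mouth, pressed it home with about 29 N and let go of it. Then I pressed the paddle level with the shut fingertips and handed the job in at about 15 s while still holding it. The hand-in gives no verdict, so these are my own last checks:

- **Lid:** the flange top was at 0.173 m in the wrist and top views, which puts its underside on the rim. It was level to about 0.003 rad and within about 3 mm of the centre. The seal cannot be read directly, so I take it as fully down from the flange height.
- **Paddle:** the fingertips were at z = 0.0605 m with about 8 N up on the tool. The pad's slope measured about 0.03 rad, so the joint is near 0.3.
- **Disagreements:** the scene camera read the flange 3 mm higher (0.1756 m) than the other two views. Its readings of the lids were also 2–5 mm off earlier, so I put this down to camera error. Two attempts to fit the paddle's slope from the area beside the pad gave unusable values because the fingers blocked the view.
- **Bystanders:** I touched none of them on purpose. Those in the last pictures looked in place, but I did not measure their positions again.

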